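# Let the wide boat winch run back

## Task

Two hand winches stand on the workshop bench, each wound up and held by its ratchet pawl. On the winch with the wide drum, lift the pawl by its ball knob clear of the toothed wheel, keep it up until the drum has turned all the way back and stopped by itself, then let the pawl drop back between the teeth and let go. Leave the narrow winch wound up.

Things in the scene. Friction and masses are not known exactly. Their poses are not given: they have to be found in the camera images.
- wide_knob (a point): Centre of the black ball (26 mm) on the pawl of the winch with the wide drum (90 mm between grey cheeks), 205 mm above the bench on an 8 mm stem; the pawl bar's top is 42 mm below it and all else of the winch is under 175 mm. Axes, turning with the pawl: z up; x from ball towards pivot; y along the pivot. The pivot is 110 mm along +x and 48 mm below. Toothed wheel (106 mm) below the pawl.
- wide_pawl (a joint): Hinge of that pawl (rad): 0 = down in the teeth, grows when lifted, stop at 0.75. Its nose is clear of the teeth from about 0.14. The ball travels on an arc about the pivot: at 0.3 rad it is 30 mm higher and 19 mm further along x. Lifting takes 1 to 4 N; let go at any height, the pawl (about 0.16 kg) falls back by its weight.
- wide_drum (a joint): Turn of the wide drum with its toothed wheel (rad): about 2.24 held by the pawl at the start, 0 = run back against its stop. An inner spring drives it: with the pawl clear it turns back by itself in about 3 s. If the pawl comes down early, the next of the 8 teeth (0.785 rad apart) catches on it.
- narrow_drum (a joint): Turn of the drum of the other, narrow winch (drum 35 mm long, otherwise alike), same meaning: about 2.24 at the start, and it must stay there.

How it is judged:
By the outcome, as a careful person would: the job done as asked, in the order asked, and still so for the second after the job is handed in, with the robot touching nothing.
It also fails if it takes over 35 s, if anything falls off the work surface, if the arm or the gripper's body presses on something with over 40 N, if the wrist force passes 120 N, or if a joint passes its speed limit or range.

## Robot

A 6-joint arm with a two-finger parallel gripper is mounted at the origin on the work surface. World frame = base frame: x ahead of the robot, y to its left, z up, the work surface at z = 0. Lengths are in m, angles in rad, forces in N, time in s.
With the tool pointing down it reaches from about 0.275 to 0.725 m from the base axis. Payload 5.6 kg.
Tool frame: the origin (TCP) lies between the finger pads; the fingertips stand 22 mm ahead of it and the grasp point (between the pads) lies 3 mm ahead of it (r.tip_extent is the distance from the TCP to the fingertips, in m); z points along the fingers, x is the direction in which the jaws open and shut, and the axes are right-handed (so a half turn about z gives the same grasp; the last joint's range is limited). The gripper opens to 85 mm and grips with 20 to 120 N. Pads are 22 mm wide; open, the fingers measure 114 mm over their backs; the gripper's body (76 mm by 85 mm) begins 54 mm behind the grasp point. The pads swing forward as they close: fully open they stand 13 mm farther back than shut.
Start: joints at [1.623, 0.255, 0.108, 0, -1.424, -0.285], TCP at [0.127, 0.535, 0.253] pointing down, gripper open.
Joint ranges: [-2.95, 2.95], [-1.21, 1.97], [-1.09, 1.5], [-2.87, 1.71], [-2.94, -0.07], [-3.05, 3.05]. Speed limits (rad/s): [2.57, 2.57, 3.14, 3.14, 3.14, 3.14].

## Interface

Orientations are given as [roll, pitch, yaw] about the fixed x, y, z axes, in that order (R = Rz(yaw) Ry(pitch) Rx(roll)).
In Python, from plant import sensors, camera, ticket, boxes_of, r gives the robot as it stands.
- The arm moves only by the tool carry_out, never from a script. Its argument "rows" is text: rows parted by semicolons, each of 7 numbers parted by spaces: the closure, from -1 (fully open) to 1 (shut), so that 0 is half open, then the shift along the world's x, y, z in cm, then the turn, a rotation vector about the world's x, y, z in rad. In form: fingers dx dy dz rx ry rz; .... A call has 1 to 20 rows; each row shifts and turns the commanded pose from where the row before left it; what a row does not reach is not made up. A row lasts 1/8 s, in which the tool goes at most 62.5 mm and 10.7 degrees, less where a joint would pass 70% of its speed; a pose out of reach is approached as far as the arm can. A call with a gripper value outside its range is refused whole. The fingers move at their own pace and stop on an object; the grip force is fixed at half the most. Time passes only in rows, so rows that do not move let the fingers close. It gives the time, the measured TCP pose, the force and the opening at its end, in the units of the state.
- sensors.sense(): the state, without advancing time (a new reading comes with each control period).
- camera(name): name is "scene" or "top" or "wrist"; returns a dict with "img" (400x640x3 uint8, red, green, blue), "K" (3x3 intrinsics, pixels), "k1" (the pictures are not rectified: a ray, as slopes to the right and down, at radius r is drawn at 1 + k1 r^2 times it, then the intrinsics apply), "world_to_cam" (4x4, takes a point from world to camera coordinates). Camera axes: x right, y down, z forward; pixel columns grow to the right and rows downward; lengths in m; the calibration is good to about 2 mm. A picture is of the moment at which its call begins. There is no depth.
- ticket.job_done(): hands the job in, once; it reports no verdict.
Trained networks look in the newest picture that a camera, given by its name, has taken for a name from the list of things; names that differ only in an ending like _2 or _b are one class to them, and where a whole thing is asked for, a point or a joint stands for the part that bears it (a point fixed in the world has none). Each returns a list of dicts, best first, with "score" (0 to 1); they miss things now and then, are a little off and sometimes report something else, mostly with a low value. They report only what shows in the picture. A call takes as long as a camera call.
- boxes_of(target, camera): "location" ([x, y, z] in m, in the coordinates of the camera as it stood for that picture, good to about 4 mm: the middle of the surface that is visible of it).
The state is a dict: "time": time; "joint_pos": joint angles; "dq": joint speeds; "joint_torque": joint torques, N m; "ee_pos": TCP position; "tool_rot": TCP orientation; "force": force on the tool from outside, world axes, zero at the start; "torque": the same for the moment, N m; "gripper_width": finger opening in m.
Only numpy, scipy, OpenCV 4.12 (cv2) and the standard library are available. Lean on these libraries where they do the work, as an engineer would, in place of code of your own. Each camera call takes 0.05 s, during which the arm holds its last target.

## Working session

There is one attempt and no reset: what is moved stays moved. The work goes in short steps, Python scripts to look and compute and a tool call to move; the robot and the scene stay as the last step left them, time stands still between calls to the robot, and variables do not carry over. Pictures are saved under pics/ and viewed, and the job is handed in when it is done.

Besides the shell and the picture viewer there is one more tool, called after "Emit:" as a command line: name --argument value ..., lists and objects as JSON in quotes. carry_out: Moves the arm, as the interface text tells. Its arguments: {"type":"object","properties":{"rows":{"type":"string"}},"required":["rows"]}

```bash
mkdir -p pics; cat > h.py <<'E'
import numpy as np,cv2
from plant import sensors,camera,ticket,boxes_of,r
def look(n,f):
    c=camera(n); cv2.imwrite('pics/'+f,c['img'][:,:,::-1]); return c
def world(c,p):
    M=np.linalg.inv(c['world_to_cam']); return M[:3,:3]@np.array(p)+M[:3,3]
def proj(c,p):
    q=c['world_to_cam'][:3,:3]@np.array(p)+c['world_to_cam'][:3,3]; s=q[:2]/q[2]; s=s*(1+c['k1']*(s@s)); return (c['K']@[*s,1])[:2]
def ray(c,u,v):
    d=np.linalg.inv(c['K'])@[u,v,1]; s=d[:2].copy()
    for _ in range(30): s=d[:2]/(1+c['k1']*(s@s))
    M=np.linalg.inv(c['world_to_cam']); return M[:3,3],M[:3,:3]@np.array([*s,1])
def atz(c,u,v,z):
    o,d=ray(c,u,v); return o+d*(z-o[2])/d[2]
E
python3 - <<'E'
from h import *
for n in ['scene','top','wrist']:
    c=look(n,n+'0.png')
    for t in ['wide_knob','wide_pawl','wide_drum','narrow_drum']:
        for b in boxes_of(t,n): 
            w=world(c,b['location']); print(n,t,round(b['score'],2),w.round(3),proj(c,w).round(0))
print(sensors.sense())
E
```

```text
scene wide_knob 0.6 [ 0.509 -0.131  0.166] [217. 257.]
scene wide_pawl 0.71 [ 0.511 -0.127  0.162] [220. 258.]
scene wide_drum 0.58 [ 0.509 -0.195  0.113] [191. 295.]
scene narrow_drum 0.81 [0.565 0.222 0.122] [381. 194.]
top wide_knob 0.79 [ 0.511 -0.13   0.161] [413. 231.]
top wide_pawl 0.76 [ 0.511 -0.129  0.167] [413. 231.]
top wide_drum 0.81 [ 0.492 -0.186  0.116] [436. 241.]
top narrow_drum 0.69 [0.56  0.215 0.112] [258. 210.]
{'time': 0.75, 'joint_pos': array([ 1.62258317e+00,  2.55055035e-01,  1.08158114e-01,  2.84266987e-05,
       -1.42390335e+00, -2.84589969e-01]), 'dq': array([-6.15487367e-05,  2.19562350e-03,  1.17586366e-03, -5.71214390e-04,
       -1.37358792e-03,  1.16632308e-03]), 'joint_torque': array([ 5.28907640e-04, -3.86329615e+01,  2.38049769e+01,  5.36715746e+00,
       -4.87707530e-04, -7.11529225e-06]), 'ee_pos': array([0.12687885, 0.53513976, 0.25329462]), 'tool_rot': array([-3.14156456e+00,  4.11047803e-06, -1.80359529e+00]), 'force': array([ 0.2680002 , -0.7712353 ,  0.34204409]), 'torque': array([-0.01861807,  0.03092461,  0.03019627]), 'gripper_width': 0.08509877330131099}
```

```bash
python3 - <<'E'
import cv2
for n,(x,y) in {'scene0':(110,170),'top0':(340,150)}.items():
    i=cv2.imread(f'pics/{n}.png'); cv2.imwrite(f'pics/{n}c.png',cv2.resize(i[y:y+150,x:x+200],None,fx=4,fy=4,interpolation=2))
E
```

```text
(no output)
```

View pics/scene0.png

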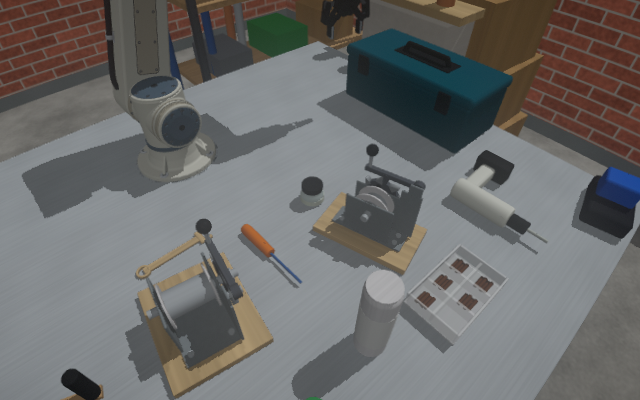

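View pics/top0.png

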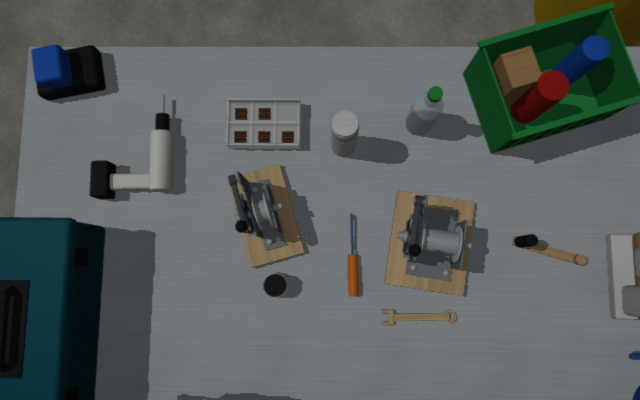

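```bash
ls pics
```

```text
scene0.png
scene0c.png
top0.png
top0c.png
wrist0.png
```

View pics/scene0c.png

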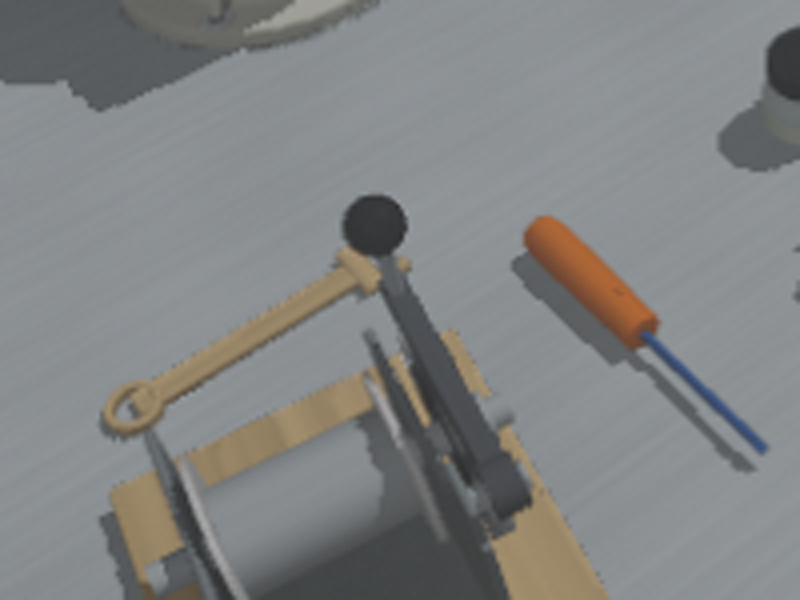

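View pics/top0c.png

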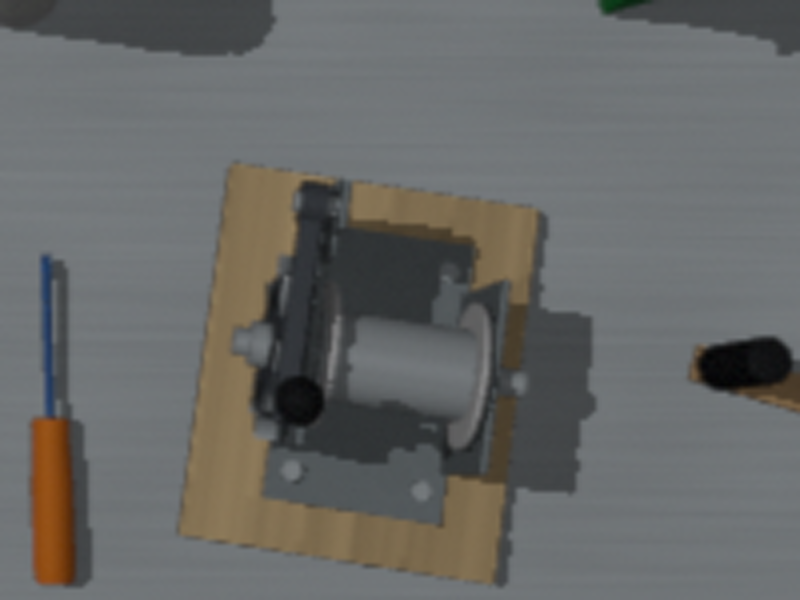

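The scene picture shows the wide winch lower left, with its ball at (203.8, 226.3). In the top picture the ball is at (414.8, 250) and the pivot at about (419.5, 199.5). The narrow winch is well clear at top (255, 215).

```bash
python3 - <<'E'
from h import *
cs=camera('scene');ct=camera('top')
A=[];b=[]
for c,u,v in((cs,203.8,226.3),(ct,414.8,250)):
    o,d=ray(c,u,v);d/=np.linalg.norm(d);P=np.eye(3)-d[:,None]*d;A.append(P);b.append(P@o);print(atz(c,u,v,.205),d)
k=np.linalg.solve(A[0]+A[1],b[0]+b[1]);print('knob',k,proj(cs,k),proj(ct,k))
p=atz(ct,419.5,199.5,.157+.008);print('pivot',p); d=p-k;print(np.hypot(d[0],d[1]),np.arctan2(d[1],d[0]))
for u,v in((230/4+340,150+165/4),(180/4+340,150+535/4)):print(atz(ct,u,v,.02))
E
```

```text
[ 0.46995977 -0.12432693  0.205     ] [-0.65171107  0.18103788 -0.73654461]
[ 0.46900965 -0.12521376  0.205     ] [ 0.03488493 -0.15865889 -0.98671698]
knob [ 0.46925995 -0.12473559  0.20455529] [203.43251475 226.35001867] [414.52998852 249.88291312]
pivot [ 0.57914091 -0.143114    0.165     ]
0.11140731843715918 -0.16572338552275534
[ 0.61888108 -0.11444895  0.02      ]
[ 0.39412879 -0.08265657  0.02      ]
```

View pics/wrist0.png

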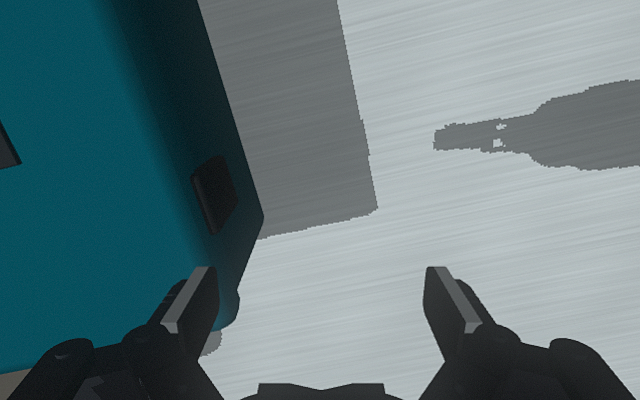

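Emit:
carry_out --rows "-0.3 0 0 4.7 0 0 0; -0.3 2 -4 0 0 0 0; -0.3 2 -4 0 0 0 0; -0.3 2 -4 0 0 0 0; -0.3 2 -4 0 0 0 0; -0.3 2 -4 0 0 0 0; -0.3 2 -4 0 0 0 0; -0.3 2 -4 0 0 0 0; -0.3 2 -4 0 0 0 0; -0.3 2 -4 0 0 0 0.08; -0.3 2 -4 0 0 0 0; -0.3 2 -4 0 0 0 0; -0.3 2 -4 0 0 0 0; -0.3 2 -4 0 0 0 0; -0.3 2 -4 0 0 0 0; -0.3 2 -4 0 0 0 0; -0.3 4.2 -6 0 0 0 0; -0.3 0 0 0 0 0 0; -0.3 0 0 0 0 0 0"

```text
time: 3.22
ee_pos: [0.4625, -0.1161, 0.3001]
tool_rot: [3.141, 0.0, -1.725]
force: [0.4, 0.6, 0.4]
gripper_width: 0.0558
```

```bash
python3 - <<'E'
from h import *
c=look('wrist','wrist1.png'); s=sensors.sense()
for k in('time','ee_pos','tool_rot','force','gripper_width'):print(k,s[k])
print(proj(c,[.469,-.125,.2045]))
for b in boxes_of('wide_knob','wrist'):w=world(c,b['location']);print(b['score'],w,proj(c,w))
E
```

```text
time 3.275
ee_pos [ 0.46242104 -0.11561124  0.30045237]
tool_rot [-3.14138436e+00  1.86281856e-04 -1.72324715e+00]
force [-0.61054191 -0.63094373 -0.55961679]
gripper_width 0.0555862867114577
[334.36986947 198.71013191]
0.66 [ 0.51325616 -0.12917412  0.15877689] [329.06468593 119.10820266]
```

View pics/wrist1.png

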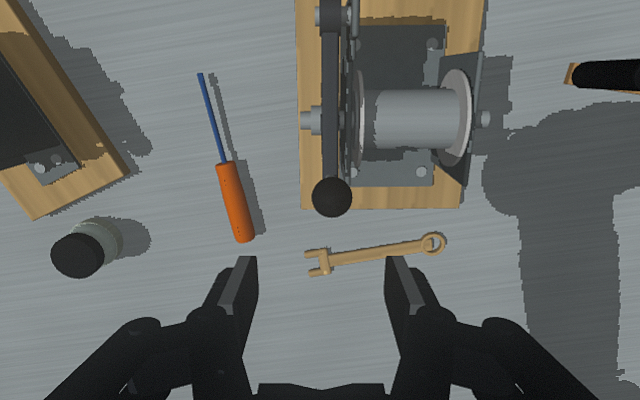

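The ball shows at (332, 197), about 1 mm from the prediction, and it lies between the pads' lines. I'll descend and grip.

Emit:
carry_out --rows "-0.3 0.65 -0.85 -3.1 0 0 0; -0.3 0 0 -3.1 0 0 0; -0.3 0 0 -3.1 0 0 0; -0.3 0 0 0 0 0 0; -0.3 0 0 0 0 0 0"

```text
time: 3.95
ee_pos: [0.4699, -0.1241, 0.2091]
tool_rot: [-3.139, -0.0, -1.722]
force: [0.2, 0.1, 0.2]
gripper_width: 0.0552
```

```bash
python3 - <<'E'
from h import *
c=look('wrist','wrist2.png'); s=sensors.sense()
for k in('time','ee_pos','tool_rot','force','gripper_width'):print(k,s[k])
E
```

```text
time 4.0
ee_pos [ 0.47008605 -0.12421445  0.20926659]
tool_rot [-3.13820113e+00  4.13390467e-05 -1.72242214e+00]
force [ 0.66101027 -0.25349449 -0.0100049 ]
gripper_width 0.05535397826520794
```

View pics/wrist2.png

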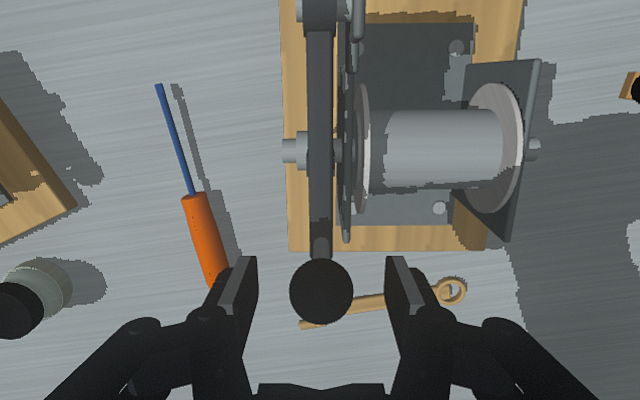

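The ball at (321, 291) is centred between the pads (inner edges at 257 and 386). I'll close on it.

Emit:
carry_out --rows "0.2 0 0 -0.2 0 0 0; 1 0 0 0 0 0 0; 1 0 0 0 0 0 0; 1 0 0 0 0 0 0; 1 0 0 0 0 0 0; 1 0 0 0 0 0 0"

```text
time: 4.75
ee_pos: [0.4695, -0.1242, 0.2061]
tool_rot: [-3.14, 0.001, -1.723]
force: [-1.1, 4.0, 5.7]
gripper_width: 0.0229
```

```bash
python3 - <<'E'
from h import *
c=look('wrist','wrist3.png'); s=sensors.sense()
for k in('time','ee_pos','tool_rot','force','gripper_width'):print(k,s[k])
c=look('scene','scene3.png');print(s['ee_pos'])
i=c['img'][170:320,110:310,::-1];cv2.imwrite('pics/scene3c.png',cv2.resize(i,None,fx=4,fy=4,interpolation=2))
E
```

```text
time 4.8
ee_pos [ 0.46951342 -0.12417319  0.20602573]
tool_rot [-3.14042041e+00  8.16650484e-04 -1.72343803e+00]
force [-1.28813963  3.31845623  5.13215136]
gripper_width 0.022890242172191776
[ 0.46951342 -0.12417319  0.20602573]
```

View pics/wrist3.png

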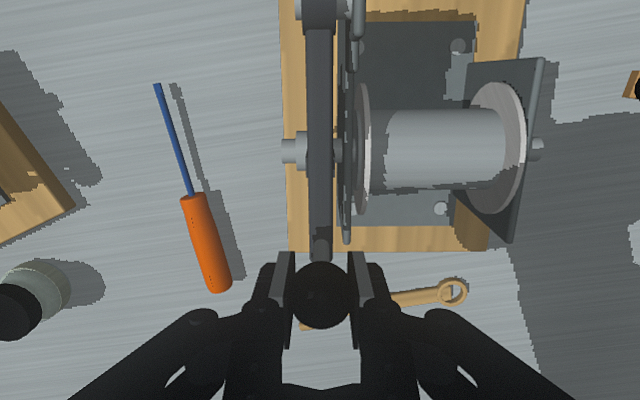

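View pics/scene3c.png

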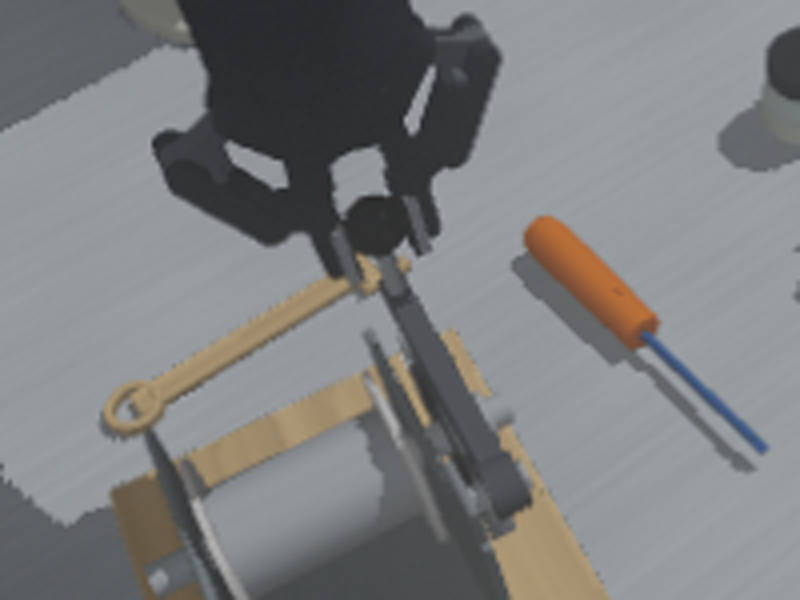

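The ball at (320, 295) in the wrist view is held between both pads. The 22.9 mm opening points to slight give in the pads. I'll lift along the arc to about 0.35 rad.

Emit:
carry_out --rows "1 0.32 -0.05 0.64 0 0 0; 1 0.32 -0.05 0.64 0 0 0; 1 0.8 -0.12 1.2 0 0 0; 1 0.84 -0.13 1.0 0 0 0; 1 0 0 0 0 0 0; 1 0 0 0 0 0 0"

```text
time: 5.6
ee_pos: [0.4928, -0.1276, 0.2395]
tool_rot: [-3.141, 0.001, -1.723]
force: [5.4, 3.0, -6.1]
gripper_width: 0.0229
```

```bash
python3 - <<'E'
from h import *
s=sensors.sense()
for k in('time','ee_pos','tool_rot','force','gripper_width'):print(k,s[k])
c=look('scene','scene4.png')
i=c['img'][170:320,110:310,::-1];cv2.imwrite('pics/scene4c.png',cv2.resize(i,None,fx=4,fy=4,interpolation=2))
E
```

```text
time 5.6
ee_pos [ 0.49276599 -0.12761633  0.23952422]
tool_rot [-3.14105255e+00  8.41157460e-04 -1.72318853e+00]
force [ 5.35393902  2.98763878 -6.14944088]
gripper_width 0.02292762857784865
```

View pics/scene4c.png

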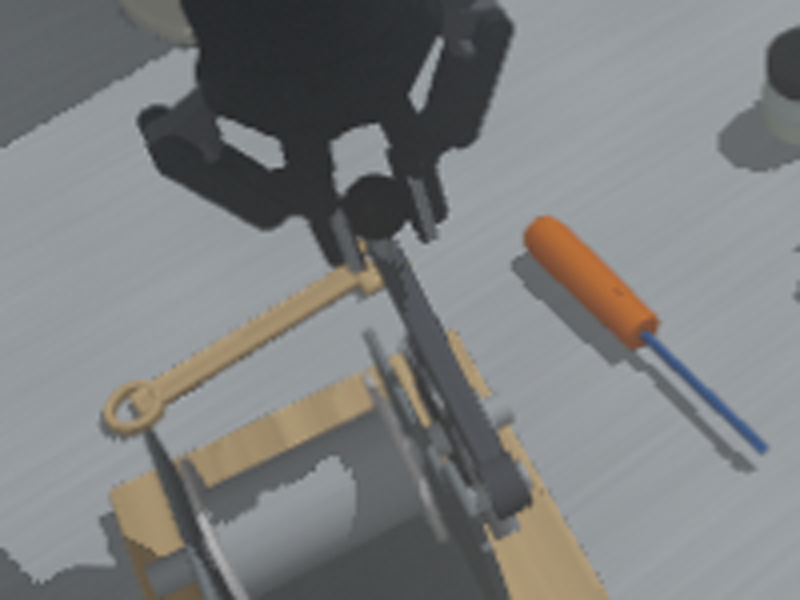

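The pawl is up with the ball at crop (375, 207). I'll hold while the drum runs back.

Emit:
carry_out --rows "1 0 0 0 0 0 0; 1 0 0 0 0 0 0; 1 0 0 0 0 0 0; 1 0 0 0 0 0 0; 1 0 0 0 0 0 0; 1 0 0 0 0 0 0; 1 0 0 0 0 0 0; 1 0 0 0 0 0 0; 1 0 0 0 0 0 0; 1 0 0 0 0 0 0; 1 0 0 0 0 0 0; 1 0 0 0 0 0 0; 1 0 0 0 0 0 0; 1 0 0 0 0 0 0; 1 0 0 0 0 0 0; 1 0 0 0 0 0 0; 1 0 0 0 0 0 0; 1 0 0 0 0 0 0; 1 0 0 0 0 0 0; 1 0 0 0 0 0 0"

```text
time: 8.15
ee_pos: [0.4927, -0.1276, 0.2395]
tool_rot: [-3.141, 0.001, -1.723]
force: [4.7, 2.7, -5.9]
gripper_width: 0.0232
```

```bash
python3 - <<'E'
from h import *
look('wrist','w5.png')
E
```

Emit:
carry_out --rows "1 0 0 0 0 0 0; 1 0 0 0 0 0 0; 1 0 0 0 0 0 0; 1 0 0 0 0 0 0; 1 0 0 0 0 0 0; 1 0 0 0 0 0 0; 1 0 0 0 0 0 0; 1 0 0 0 0 0 0; 1 0 0 0 0 0 0; 1 0 0 0 0 0 0; 1 0 0 0 0 0 0; 1 0 0 0 0 0 0; 1 0 0 0 0 0 0; 1 0 0 0 0 0 0; 1 0 0 0 0 0 0; 1 0 0 0 0 0 0; 1 0 0 0 0 0 0; 1 0 0 0 0 0 0; 1 0 0 0 0 0 0; 1 0 0 0 0 0 0"

```text
time: 10.7
ee_pos: [0.4927, -0.1276, 0.2395]
tool_rot: [-3.141, 0.001, -1.723]
force: [5.6, 2.5, -6.5]
gripper_width: 0.0231
```

```bash
python3 - <<'E'
from h import *
look('wrist','w6.png')
c=look('scene','s6.png')
i=c['img'][170:320,110:310,::-1];cv2.imwrite('pics/s6c.png',cv2.resize(i,None,fx=4,fy=4,interpolation=2))
E
```

Emit:
carry_out --rows "1 0 0 0 0 0 0; 1 0 0 0 0 0 0; 1 0 0 0 0 0 0; 1 0 0 0 0 0 0; 1 0 0 0 0 0 0"

```text
time: 11.42
ee_pos: [0.4927, -0.1276, 0.2395]
tool_rot: [-3.141, 0.001, -1.723]
force: [5.2, 3.0, -6.8]
gripper_width: 0.0231
```

```bash
python3 - <<'E'
from h import *
look('wrist','w7.png')
L=[cv2.imread(f'pics/w{k}.png').astype(int) for k in(5,6,7)]
for a,b in((0,1),(1,2)):
    D=abs(L[a]-L[b]).max(2)>40; print(D.sum(), np.argwhere(D).mean(0) if D.any() else '')
cv2.imwrite('pics/w57.png',np.hstack([x[0:260,240:560] for x in (L[0],L[2])]))
print(sensors.sense()['ee_pos'],sensors.sense()['time'])
E
```

```text
110 [171.88181818 407.30909091]
0 
[ 0.49271718 -0.12762208  0.2395064 ] 11.475[ WARN:0@1.179] global loadsave.cpp:1063 imwrite_ Unsupported depth image for selected encoder is fallbacked to CV_8U.
```

View pics/w57.png

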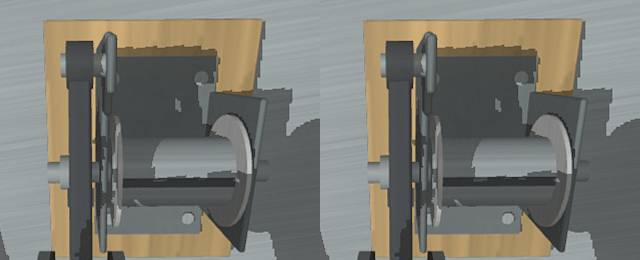

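View pics/s6c.png

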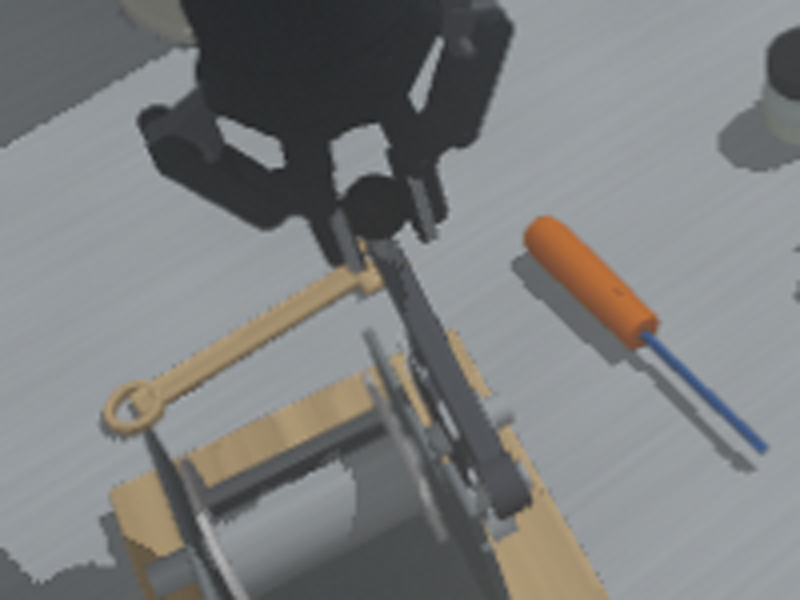

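No wrist-image pixel changed between 10.7 s and 11.4 s. A dark groove on the drum that was hidden before is now visible (crop about (300, 450)), so the drum has turned back and stopped. I'll lower along the arc and open.

Emit:
carry_out --rows "1 -0.84 0.13 -1.0 0 0 0; 1 -0.8 0.12 -1.2 0 0 0; 1 -0.32 0.05 -0.64 0 0 0; 1 -0.32 0.05 -0.6 0 0 0; 1 0 0 0 0 0 0; 1 0 0 0 0 0 0; 0 0 0 0 0 0 0; -0.3 0 0 0 0 0 0; -0.5 0 0 0 0 0 0; -0.5 0 0 0 0 0 0; -0.5 0 0 0 0 0 0; -0.5 0 0 0 0 0 0"

```text
time: 12.98
ee_pos: [0.4692, -0.1246, 0.2057]
tool_rot: [3.142, -0.0, -1.724]
force: [-0.3, 0.5, -0.8]
gripper_width: 0.0639
```

Emit:
carry_out --rows "-0.5 0 0 1 0 0 0; -0.5 0 0 3 0 0 0; -0.5 0 0 4 0 0 0; -0.5 0 0 4 0 0 0; -0.5 -3 0 2 0 0 0; -0.5 -3 0 0 0 0 0; -0.5 0 0 0 0 0 0; -0.5 0 0 0 0 0 0"

```text
time: 13.98
ee_pos: [0.4094, -0.1245, 0.346]
tool_rot: [-3.141, 0.0, -1.724]
force: [0.1, 0.3, 1.0]
gripper_width: 0.0641
```

```bash
python3 - <<'E'
from h import *
c=look('scene','s8.png'); print(sensors.sense()['time'],sensors.sense()['force'])
a=cv2.imread('pics/scene0.png')
b=cv2.imread('pics/s8.png')
f=lambda i,x,y:cv2.resize(i[y:y+150,x:x+130],None,fx=3,fy=3,interpolation=2)
cv2.imwrite('pics/cmp.png',np.hstack([f(a,130,200),f(b,130,200)]))
n=abs(a[140:265,310:430].astype(int)-b[140:265,310:430]).max(2)>40;print('narrow diff',n.sum())
look('wrist','w8.png')
t=look('top','t8.png')
E
```

```text
14.025 [ 0.48891265 -0.12629733  0.09108537]
narrow diff 0
```

View pics/cmp.png

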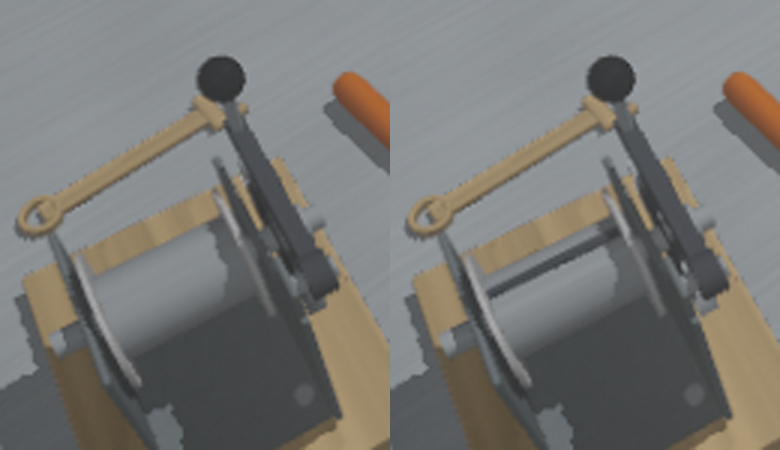

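View pics/w8.png

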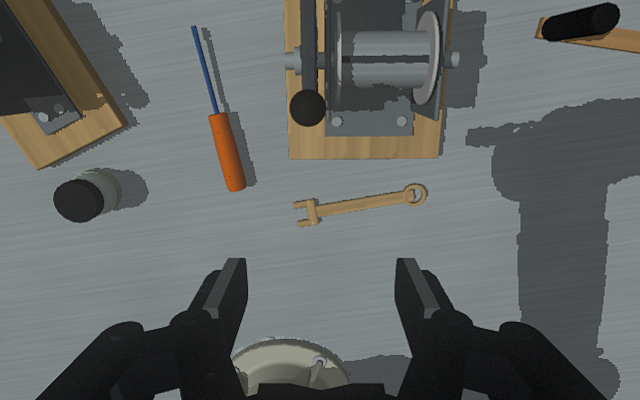

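The ball is back exactly where it started (crop (221, 78) before, (611−390=221, 78) after). The drum stays turned back, the narrow winch is unchanged, and the arm is clear.

```bash
python3 -c "
from plant import ticket
print(ticket.job_done())"
```

```text
the job is handed in; nothing more can be done
None
```

I gripped the ball knob of the wide winch and lifted the pawl along its arc to about 0.35 rad. I held it up for about 6 s while the drum ran back, then lowered it into the teeth, let go and moved the arm clear. The job was handed in at about 14 s on the robot's clock.

**Last checks:**
- **Drum:** the wrist pictures were identical between 10.7 s and 11.4 s, so it had stopped before the pawl came down. A groove hidden at the start is now visible, so it has turned. I did not measure the angle itself.
- **Pawl:** the ball is back at its starting pixel.
- **Narrow winch:** it shows no pixel change from the first picture.
- **Forces:** readings stayed under about 10 N at every check and were about zero after release.

**Disagreements:**
- The gripper read 22.9 mm on the 26 mm ball, but the hold was firm.
- The network's `wide_knob` locations fell on the middle of the pawl rather than on the ball. I used the ball position worked out from two camera views instead, which gave a height of 204.6 mm against the stated 205 mm.

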